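Stroke the slide carriage and park it on its tight spot

TASK

This bench slide has one tight spot somewhere along its rail that cannot be seen. Stroke the carriage by its post through its full travel, first all the way to the left bumper and then all the way to the right bumper, easing onto each bumper without crushing it, and feel where it drags. Then leave the carriage parked on the tight spot and let go, without disturbing the things around the slide.

Things in the scene. Friction and masses are not known exactly. Their poses are not given: they have to be found in the camera images.
- slide_frame: the linear slide, fixed to the worktop: aluminium base plate 100 x 360 x 12 mm, a steel rail along its middle, an aluminium end block (70 x 20 mm, top 54 mm above the worktop) at each end. Origin: centre of the underside, on the worktop. Its y axis runs along the rail, towards the left bumper (robot's left); its x axis points across the rail, away from the robot; its yaw lies within about 0.3 rad of the robot's.
- slide_track: the track inside the rail, same origin and axes as slide_frame; nothing of it stands out. Somewhere along it, within 65 mm either side of the rail's middle, is the one tight spot, where the track rubs on the carriage; its place changes from start to start and is not given by any pose
- carriage (a joint): position of the carriage along the rail (m): 0 at the rail's middle, growing towards the left bumper; it meets the left bumper at +0.100, the right one at -0.100. Sliding takes about 1.5 N, on the tight spot some 6 to 9 N, most just on entering it, over about 17 mm of travel (8.5 mm either side of the spot's middle), alike in both directions. It stays where it is left
- grip_post (a point): point on the axis of the carriage's black grip post, 14 mm below the post's top. The post is 30 mm across the rail (x), 22 mm along it (y) and stands up 48 mm, from the carriage's top at 56 mm above the worktop to 104 mm. The carriage is a grey block 64 mm across, 60 mm along the rail. Axes as slide_frame
- bumper_left_tip (a point): where the face of the left rubber bumper (16 mm round, on a spring inside the end block) stands when not pressed, 130 mm from the rail's middle, 43 mm above the worktop. The bumper gives way 1 mm per 2 N after the first 2 N; more than 7 mm is crushing it
- bumper_right_tip (a point): the same for the right bumper
- lab_timer: bystander: small white timer 58 x 70 x 18 mm lying between the slide and the robot, to the right; origin at the centre of its underside
- petri_dish: bystander: flat round dish, 90 mm across and 15 mm high, right of the slide; origin at the centre of its underside
- vial_1: bystander: capped vial 27 mm across, 56 mm high, standing behind the slide; origin at the centre of its underside
- vial_2: bystander: the same, next to vial_1

How it is judged (in metres and radians):
On the way, in this order (a step that is already met when the one before it is completed fails the run):
1. the carriage has been brought to the left bumper (to within 1.5 mm of touching it, or pressing it) (value of joint carriage above 0.0985 m), for 0.1 s.
2. then the carriage has been brought to the right bumper (to within 1.5 mm of touching it, or pressing it) (value of joint carriage below -0.0985 m), for 0.1 s.
At the end, for the whole second after the job is handed in: The carriage stands at rest on the tight spot, so that the track rubs on it (more than 2 N between track and carriage; that is within about 8 mm of the spot's middle), away from both bumpers (contact force between slide_frame and slide_track above 2 N and value of joint carriage between -0.085 and 0.085 m and velocity of joint carriage between -0.004 and 0.004 m/s); the robot touches nothing.
It fails at once if the left bumper is crushed (pressed in more than 7 mm) (value of joint carriage above 0.107 m).
It fails at once if the right bumper is crushed (pressed in more than 7 mm) (value of joint carriage below -0.107 m).
It fails at once if a bystander is moved by more than 20 mm (distance of any of lab_timer, petri_dish, vial_1, vial_2 from where it was at the start of the episode above 0.02 m).
It also fails if it takes over 58 s, if anything falls off the work surface, if the arm or the gripper's body presses on something with over 40 N, if the wrist force passes 120 N, or if a joint passes its speed limit or range.

ROBOT

A 6-joint arm with a two-finger parallel gripper is mounted at the origin on a cart in front of the work surface, level with it; the furniture and walls round the work are solid. World frame = base frame: x ahead of the robot, y to its left, z up, the work surface at z = 0. Lengths are in mm, angles in rad, forces in N, time in s.
With the tool pointing down it reaches from about 400 to 925 mm from the base axis. Payload 12.5 kg.
Tool frame: the origin (TCP) lies on the centre line of the jaws, within the pads' length; the fingertips stand 25 mm ahead of it and the grasp point (between the pads) lies 6 mm ahead of it (env.tip_extent is the distance from the TCP to the fingertips, in mm); x points along the fingers, z is the direction in which the jaws open and shut, and the axes are right-handed (so a half turn about x gives the same grasp; the last joint's range is limited). The gripper opens to 95 mm and grips with 3 to 60 N. Pads are 20 mm wide; open, the fingers measure 119 mm over their backs; the gripper's body (75 mm by 180 mm) begins 59 mm behind the grasp point.
Start: joints at [-1.261, 0.491, 1.559, -0, 1.092, -0.106], TCP at [252.475, -571.755, 212.761] pointing down, gripper open.
Joint ranges: [-3.1, 3.1], [-0.84, 2.19], [0.05, 2.79], [-1.13, 4.28], [0.06, 2.93], [-2.69, 2.69]. Speed limits (rad/s): [2.22, 2.22, 2.79, 3.14, 3.14, 3.14].

INTERFACE

Orientations are given as [roll, pitch, yaw] about the fixed x, y, z axes, in that order (R = Rz(yaw) Ry(pitch) Rx(roll)).
In Python, from cell import env gives the robot as it stands.
- The arm moves only by the tool step_arm, never from a script. Its argument "rows" is a list of rows, each a list of 6 numbers: the shift along the tool's x, y, z in mm, then the turn, a rotation vector about the tool's x, y, z in rad. In form: [[x, y, z, wx, wy, wz], ...]. A call has 1 to 8 rows; each row shifts and turns the pose as measured when the row begins, along the tool's axes as they then stand; what a row does not reach is not made up. A row lasts 1/8 s, in which the tool goes at most 62.5 mm and 10.7 degrees, less where a joint would pass 70% of its speed; a pose out of reach is approached as far as the arm can. A call is refused whole if a number of a shift passes 62.5 or a number of a turn 0.188, either way. A call with a gripper value outside its range is refused whole. "grip" is the finger opening in mm, from 0 to 95.1, set as the call begins (left out, the last holds). The fingers move at their own pace and stop on an object; the grip force is fixed at half the most. Time passes only in rows, so rows that do not move let the fingers close. It gives the time, the measured TCP pose, the force and the opening at its end, in the units of the state.
- env.state(): the state, without advancing time (a new reading comes with each control period).
- env.read_camera(name): name is "scene" or "top" or "wrist"; returns the picture (480x640x3 uint8, red, green, blue); there is no depth.
- env.get_calibration(name): a dict with "fx", "fy", "cx", "cy" (pixels), "pose" (4x4, takes a point from camera to world coordinates); the wrist camera has in their place "hand_eye" (4x4, takes a point from camera to tool coordinates, whose origin is the TCP and whose axes are the tool frame's). Camera axes: x right, y down, z forward; pixel columns grow to the right and rows downward; lengths in mm; the calibration is good to about 2 mm. A picture is of the moment at which its call begins: read the wrist's pose just before it. get_calibration takes no time and is no camera call.
- env.job_done(): hands the job in, once; it reports no verdict.
The state is a dict: "t": time; "joints": joint angles; "qvel": joint speeds; "tau": joint torques, N m; "eef_pos": TCP position; "tcp_rot": TCP orientation; "ft_force": force on the tool from outside, world axes, zero at the start; "moment": the same for the moment, N m; "opening": opening from 0.0 (shut) to 1.0 (fully open).
Only numpy, scipy, OpenCV 4.12 (cv2) and the standard library are available. Lean on these libraries where they do the work, as an engineer would, in place of code of your own. Each camera call takes 0.05 s, during which the arm holds its last target.

## Working session

There is one attempt and no reset: what is moved stays moved. The work goes in short steps, Python scripts to look and compute and a tool call to move; the robot and the scene stay as the last step left them, time stands still between calls to the robot, and variables do not carry over. Pictures are saved under pics/ and viewed, and the job is handed in when it is done.

Besides the shell and the picture viewer there is one more tool, called after "Request:" in YAML: its name, and indented under it one key for each argument. step_arm: Moves the arm, as the interface text tells. Its arguments: {"type":"object","properties":{"rows":{"type":"array","items":{"type":"array","items":{"type":"number"}}},"grip":{"type":"number"}},"required":["rows"]}

```bash
mkdir -p pics; ls; python3 - <<'E'
from cell import env
import cv2, numpy as np
np.set_printoptions(precision=4,suppress=True)
print(env.state())
for n in("scene","top"):
    im=env.read_camera(n); cv2.imwrite(f"pics/{n}0.png",im[:,:,::-1]); 
for n in("scene","top","wrist"): print(n,env.get_calibration(n))
print(env.state()["t"])
E
```

```text
pics
{'t': 0.0, 'joints': array([-1.2606,  0.4916,  1.5595,  0.    ,  1.0917, -0.1056]), 'qvel': array([ 0.0014, -0.0004,  0.0006, -0.0012,  0.0001, -0.0006]), 'tau': array([  0.0022, -61.263 , -25.8182,   0.0694,   0.0481,  -0.0001]), 'eef_pos': array([ 252.4041, -571.4768,  212.1397]), 'tcp_rot': array([3.0328, 1.5696, 1.8778]), 'ft_force': array([-0.2651,  0.0938, -0.1865]), 'moment': array([ 0.0506,  0.0371, -0.0185]), 'opening': 1.0003440537882673}
scene {'fx': 584.3398244533846, 'fy': 584.3398244533846, 'cx': 315.5999305701971, 'cy': 242.17462970642293, 'pose': array([[  -0.6562,   -0.3826,    0.6504, -184.479 ],
       [  -0.7545,    0.3452,   -0.5582,  537.9231],
       [  -0.0109,   -0.857 ,   -0.5152,  658.6756],
       [   0.    ,    0.    ,    0.    ,    1.    ]])}
top {'fx': 470.29152365348705, 'fy': 470.29152365348705, 'cx': 323.77187811629307, 'cy': 228.2390394264306, 'pose': array([[  -0.0086,   -0.9952,    0.0977,  468.6696],
       [  -1.    ,    0.0086,   -0.    , -101.4897],
       [  -0.0008,   -0.0977,   -0.9952, 1242.3743],
       [   0.    ,    0.    ,    0.    ,    1.    ]])}
wrist {'fx': 383.2262083739545, 'fy': 383.2262083739545, 'cx': 323.0234792720555, 'cy': 237.1436770095392, 'hand_eye': array([[   0.0012,   -0.2821,    0.9594, -171.2582],
       [  -0.0005,   -0.9594,   -0.2821,   79.5941],
       [   1.    ,   -0.0001,   -0.0013,   -0.748 ],
       [   0.    ,    0.    ,    0.    ,    1.    ]])}
0.1
```

View pics/scene0.png

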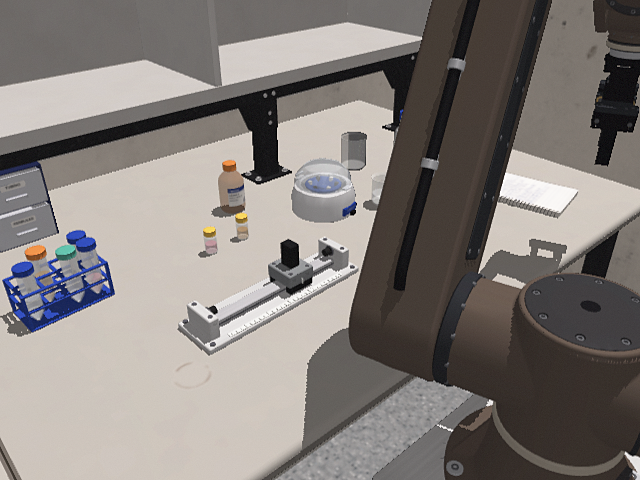

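View pics/top0.png

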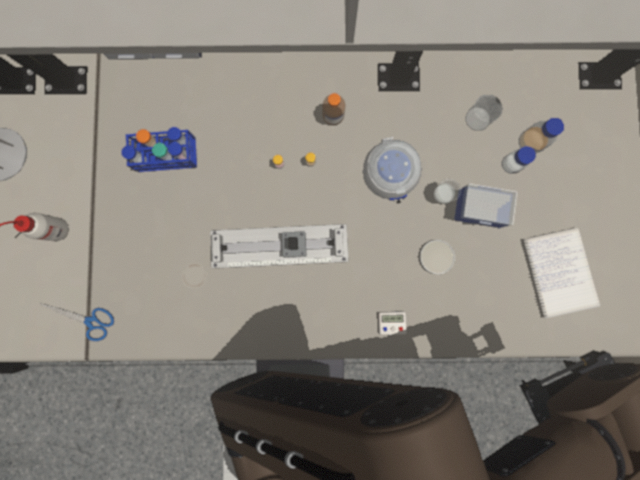

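```bash
python3 - <<'E'
import cv2
im=cv2.imread("pics/top0.png"); c=im[130:330,210:420]; cv2.imwrite("pics/top0c.png",cv2.resize(c,None,fx=3.0,fy=3.0,interpolation=cv2.INTER_CUBIC)[:600])
E
```

```text
(no output)
```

View pics/top0c.png

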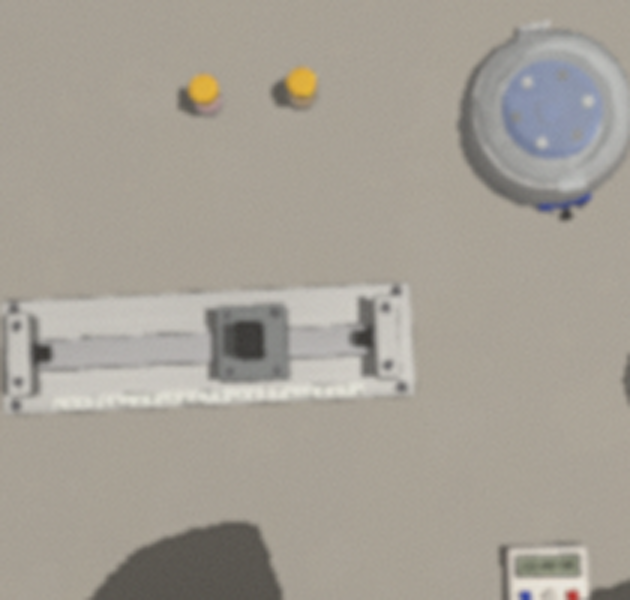

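The top view shows the slide nearly level in the picture. In crop pixels, the plate corners are about (5,302), (408,285), (412,394) and (5,412). The black post top is at about (246,340), with the bumpers at (42,353) and (360,338). The timer lies lower right, the petri dish right, and the vials behind.

```bash
cat > h.py <<'E'
from cell import env
import numpy as np, cv2
from scipy.spatial.transform import Rotation as R
np.set_printoptions(precision=3,suppress=True)
def ray(cal,P,u,v,z):
    d=P[:3,:3]@np.array([(u-cal["cx"])/cal["fx"],(v-cal["cy"])/cal["fy"],1]); o=P[:3,3]
    return o+d*(z-o[2])/d[2]
def top(u,v,z):
    c=env.get_calibration("top"); return ray(c,c["pose"],u,v,z)
def scene(u,v,z):
    c=env.get_calibration("scene"); return ray(c,c["pose"],u,v,z)
E
python3 - <<'E'
from h import *
f=lambda u,v,z: top(u/3+210,v/3+130,z)
C=[f(*p,12) for p in[(5,302),(408,285),(412,394),(5,412)]]
for c in C: print(c)
c=sum(C)/4; print("centre",c, [np.linalg.norm(C[i]-C[(i+1)%4]) for i in range(4)])
d=(C[0]+C[3]-C[1]-C[2]); print("yaw",np.arctan2(-d[0],d[1]))
print("post",f(246,340,104), "bumpL",f(46,353,48),"bumpR",f(355,338,48))
print("post scene",scene(290,242,104))
for n,p in dict(v1=(204,88,56),v2=(301,82,56)).items(): print(n,f(*p))
s=env.state(); Rm=R.from_euler('xyz',s["tcp_rot"]).as_matrix(); print(Rm)
E
```

```text
[585.644 193.1    12.   ]
[ 597.548 -160.093   12.   ]
[ 502.151 -162.311   12.   ]
[489.591 191.689  12.   ]
centre [543.734  15.596  12.   ] [np.float64(353.39309836857234), np.float64(95.42250604222879), np.float64(354.2234775154297), np.float64(96.06371737056656)]
yaw 0.034577920373474395
post [544.356 -24.195 104.   ] bumpL [538.513 149.097  48.   ] bumpR [ 548.977 -112.836   48.   ]
post scene [547.879 -28.334 104.   ]
v1 [764.266  14.638  56.   ]
v2 [768.78  -68.552  56.   ]
[[-0.     0.915  0.404]
 [ 0.001  0.404 -0.915]
 [-1.     0.    -0.001]]
```

Request:
step_arm:
  rows:
    - [0, 40, -31, 0, 0, 0]
    - [0, 40, -31, 0, 0, 0]
    - [0, 40, -31, 0, 0, 0]
    - [0, 40, -31, 0, 0, 0]
    - [0, 40, -31, 0, 0, 0]
    - [0, 40, -31, 0, 0, 0]
    - [0, 40, -31, 0, 0, 0]
    - [0, 40, -31, 0, 0, 0]

```text
t: 1.1
eef_pos: [448.6, -206.9, 210.4]
tcp_rot: [-3.057, 1.567, 2.065]
ft_force: [1.1, -0.3, -0.6]
opening: 1.0
```

Request:
step_arm:
  rows:
    - [0, 40, -32, 0, 0, 0]
    - [0, 40, -32, 0, 0, 0]
    - [0, 40, -32, 0, 0, 0]
    - [0, 36, -28, 0, 0, 0]
    - [0, 0, 0, 0.125, 0, 0]
    - [0, 0, 0, 0.125, 0, 0]
    - [0, 0, 0, 0.125, 0, 0]
    - [0, 0, 0, 0, 0, 0]

```text
t: 2.1
eef_pos: [545.0, -20.3, 209.0]
tcp_rot: [-2.3, 1.564, 2.443]
ft_force: [-0.6, -0.7, 0.5]
opening: 1.0
```

```bash
python3 - <<'E'
from h import *
s=env.state(); im=env.read_camera("wrist"); cv2.imwrite("pics/w1.png",im[:,:,::-1])
print(s["eef_pos"],s["tcp_rot"],s["joints"]); np.savez("w1.npz",p=s["eef_pos"],r=s["tcp_rot"])
print(R.from_euler('xyz',s["tcp_rot"]).as_matrix())
E
```

```text
[544.992 -20.284 208.959] [-2.3    1.564  2.443] [-0.16   0.384  1.756  0.004  1.007  1.378]
[[-0.005  1.     0.031]
 [ 0.005  0.031 -1.   ]
 [-1.    -0.005 -0.005]]
```

View pics/w1.png

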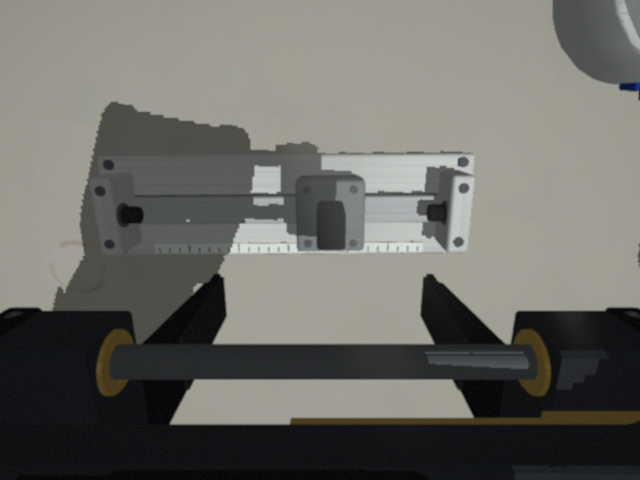

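```bash
python3 - <<'E'
import cv2
im=cv2.imread("pics/w1.png"); c=im[140:270,80:480]; 
c=cv2.convertScaleAbs(c,alpha=1.6,beta=20)
cv2.imwrite("pics/w1c.png",cv2.resize(c,None,fx=2,fy=2,interpolation=cv2.INTER_CUBIC))
c=cv2.convertScaleAbs(im[165:265,280:380],alpha=2,beta=20)
cv2.imwrite("pics/w1d.png",cv2.resize(c,None,fx=6,fy=6,interpolation=cv2.INTER_CUBIC))
E
```

```text
(no output)
```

View pics/w1d.png

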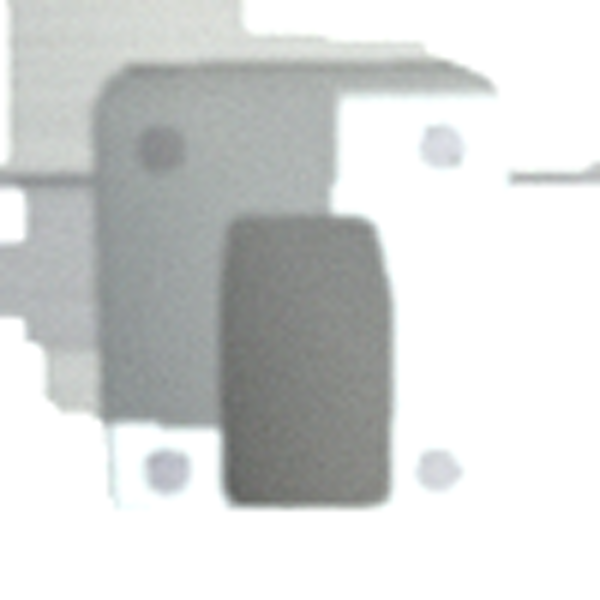

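View pics/w1c.png

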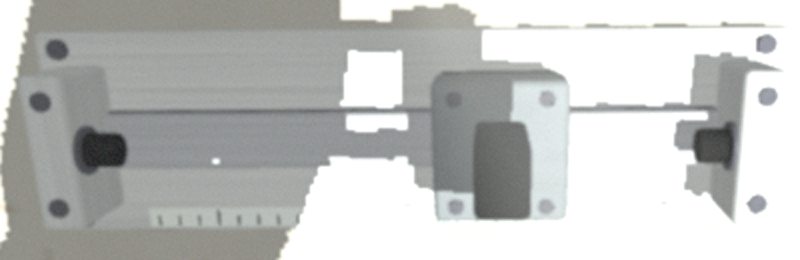

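```bash
cat >> h.py <<'E'
def wrist(u,v,z,p,r):
    c=env.get_calibration("wrist"); T=np.eye(4); T[:3,:3]=R.from_euler('xyz',r).as_matrix(); T[:3,3]=p
    return ray(c,T@c["hand_eye"],u,v,z)
E
python3 - <<'E'
from h import *
d=np.load("w1.npz"); w=lambda u,v,z: wrist(u,v,z,d["p"],d["r"])
print("post",w(331.2,230.8,104)); print("post edges y",w(280+222/6,230,104),w(280+392/6,230,104))
print("carr",w(330.2,216.4,56))
L=w(143,215,43);Rr=w(427,213,43);print("bump",L,Rr,np.linalg.norm(L-Rr),(L+Rr)/2)
print("yaw",np.arctan2(-(L-Rr)[0],(L-Rr)[1]))
for p in [(108,188),(108,249),(463,162),(458,242)]: pass
E
```

```text
post [547.521 -24.846 104.   ]
post edges y [547.804 -14.218 104.   ] [548.478 -35.374 104.   ]
carr [546.953 -24.692  56.   ]
bump [539.759 144.324  43.   ] [ 549.701 -111.827   43.   ] 256.3436562952766 [544.73   16.249  43.   ]
yaw 0.0387946167235294
```

The wrist view puts the post top at about pixel (331,231), giving (547, -25). Top and scene views agree to within 4 mm. The rail middle is about (545,16), with yaw about 0.037. Next I descend over the post.

Request:
step_arm:
  rows:
    - [20, 2, 4, 0, 0, 0]
    - [30, 0, 0, 0, 0, 0]
    - [30, 0, 0, 0, 0, 0]
    - [25, 0, 0, 0, 0, 0]
    - [9, 0, 0, 0, 0, 0]
    - [0, 0, 0, 0, 0, 0]

```text
t: 2.9
eef_pos: [547.1, -24.5, 92.5]
tcp_rot: [-2.459, 1.565, 2.301]
ft_force: [-0.6, 0.5, 0.1]
opening: 0.997
```

Request:
step_arm:
  rows:
    - [0, 0, 0, 0, 0, 0]
    - [0, 0, 0, 0, 0, 0]
    - [0, 0, 0, 0, 0, 0]
    - [0, 0, 0, 0, 0, 0]
    - [0, 0, 0, 0, 0, 0]
    - [0, 0, 0, 0, 0, 0]
  grip: 10

```text
t: 3.65
eef_pos: [548.3, -24.7, 95.2]
tcp_rot: [2.907, 1.567, 1.385]
ft_force: [-0.1, 0.5, -0.0]
opening: 0.428
```

```bash
python3 - <<'E'
from h import *
s=env.state(); print(s); print(R.from_euler('xyz',s["tcp_rot"]).as_matrix())
E
```

```text
{'t': 3.65, 'joints': array([-0.167,  0.535,  1.866,  0.005,  0.74 ,  1.351]), 'qvel': array([ 0.   , -0.002, -0.001, -0.   ,  0.   ,  0.   ]), 'tau': array([  0.   , -56.868, -18.516,   0.043,  -0.072,  -0.   ]), 'eef_pos': array([548.319, -24.717,  95.231]), 'tcp_rot': array([2.907, 1.567, 1.385]), 'ft_force': array([-0.07 ,  0.52 , -0.009]), 'moment': array([ 0.067,  0.1  , -0.037]), 'opening': 0.4279202338430952}
[[ 0.001  0.999  0.049]
 [ 0.003  0.049 -0.999]
 [-1.     0.001 -0.003]]
```

Request:
step_arm:
  rows:
    - [1, -1, 0, 0.012, 0, 0]
    - [0, 0, 0, 0, 0, 0]
    - [0, 0, 0, 0, 0, 0]
    - [0, 0, 0, 0, 0, 0]
    - [0, 0, 0, 0, 0, 0]

```text
t: 4.28
eef_pos: [547.1, -24.8, 94.1]
tcp_rot: [3.042, 1.567, 1.507]
ft_force: [-0.8, 0.5, 0.2]
opening: 0.229
```

```bash
python3 - <<'E'
from h import *
s=env.state(); print(s); print(R.from_euler('xyz',s["tcp_rot"]).as_matrix())
E
```

```text
{'t': 4.275, 'joints': array([-0.168,  0.536,  1.869,  0.005,  0.737,  1.363]), 'qvel': array([-0.002, -0.   , -0.002, -0.   ,  0.001,  0.   ]), 'tau': array([  0.014, -56.654, -18.454,   0.084,  -0.117,   0.037]), 'eef_pos': array([547.104, -24.768,  94.053]), 'tcp_rot': array([3.042, 1.567, 1.507]), 'ft_force': array([-0.82 ,  0.498,  0.237]), 'moment': array([-0.027,  0.11 ,  0.027]), 'opening': 0.2294234679446868}
[[ 0.     0.999  0.036]
 [ 0.003  0.036 -0.999]
 [-1.     0.    -0.003]]
```

Request:
step_arm:
  rows:
    - [0, 0, -5, 0, 0, 0]
    - [0, 0, -5, 0, 0, 0]

```text
t: 4.53
eef_pos: [546.7, -14.7, 94.0]
tcp_rot: [3.066, 1.568, 1.531]
ft_force: [-0.2, -1.3, 0.0]
opening: 0.223
```

Request:
step_arm:
  rows:
    - [0, 0, -5, 0, 0, 0]
    - [0, 0, -5, 0, 0, 0]

```text
t: 4.78
eef_pos: [546.3, -4.5, 94.1]
tcp_rot: [3.03, 1.569, 1.496]
ft_force: [0.1, -5.4, -0.8]
opening: 0.228
```

Request:
step_arm:
  rows:
    - [0, 0, -4, 0, 0, 0]
    - [0, 0, -4, 0, 0, 0]

```text
t: 5.03
eef_pos: [546.0, 3.9, 94.1]
tcp_rot: [3.001, 1.569, 1.467]
ft_force: [-0.0, -2.9, -0.8]
opening: 0.228
```

Request:
step_arm:
  rows:
    - [0, 0, -4, 0, 0, 0]
    - [0, 0, -4, 0, 0, 0]

```text
t: 5.28
eef_pos: [545.6, 12.8, 94.1]
tcp_rot: [3.077, 1.569, 1.543]
ft_force: [-0.9, -2.0, 0.1]
opening: 0.227
```

Request:
step_arm:
  rows:
    - [0, 0, -4, 0, 0, 0]
    - [0, 0, -4, 0, 0, 0]

```text
t: 5.52
eef_pos: [545.3, 21.5, 94.0]
tcp_rot: [3.094, 1.569, 1.56]
ft_force: [-1.0, -1.4, -0.8]
opening: 0.227
```

Request:
step_arm:
  rows:
    - [0, 0, -4, 0, 0, 0]
    - [0, 0, -4, 0, 0, 0]

```text
t: 5.78
eef_pos: [544.9, 30.1, 94.0]
tcp_rot: [3.128, 1.569, 1.594]
ft_force: [0.2, -1.3, -1.4]
opening: 0.229
```

Request:
step_arm:
  rows:
    - [0, 0, -4, 0, 0, 0]
    - [0, 0, -4, 0, 0, 0]

```text
t: 6.02
eef_pos: [544.6, 38.7, 94.0]
tcp_rot: [-3.136, 1.569, 1.613]
ft_force: [-1.2, -2.2, -0.4]
opening: 0.224
```

Request:
step_arm:
  rows:
    - [0, 0, -4, 0, 0, 0]
    - [0, 0, -4, 0, 0, 0]

```text
t: 6.28
eef_pos: [544.3, 47.3, 94.1]
tcp_rot: [-3.12, 1.569, 1.629]
ft_force: [-1.4, -1.1, -1.0]
opening: 0.229
```

Request:
step_arm:
  rows:
    - [0, 0, -4, 0, 0, 0]
    - [0, 0, -4, 0, 0, 0]

```text
t: 6.52
eef_pos: [544.0, 55.8, 94.1]
tcp_rot: [-3.107, 1.569, 1.643]
ft_force: [0.3, -0.9, -0.5]
opening: 0.227
```

Request:
step_arm:
  rows:
    - [0, 0, -4, 0, 0, 0]
    - [0, 0, -4, 0, 0, 0]

```text
t: 6.78
eef_pos: [543.6, 64.4, 94.0]
tcp_rot: [-3.063, 1.569, 1.687]
ft_force: [-0.3, -1.4, -0.9]
opening: 0.225
```

Request:
step_arm:
  rows:
    - [0, 0, -4, 0, 0, 0]
    - [0, 0, -4, 0, 0, 0]

```text
t: 7.02
eef_pos: [543.3, 73.0, 94.0]
tcp_rot: [-3.038, 1.569, 1.711]
ft_force: [-0.3, -1.2, -0.9]
opening: 0.228
```

Request:
step_arm:
  rows:
    - [0, 0, -4, 0, 0, 0]
    - [0, 0, -4, 0, 0, 0]

```text
t: 7.28
eef_pos: [543.0, 81.5, 94.1]
tcp_rot: [-3.056, 1.569, 1.693]
ft_force: [-0.4, -2.4, -1.3]
opening: 0.225
```

Request:
step_arm:
  rows:
    - [0, 0, -4, 0, 0, 0]
    - [0, 0, -4, 0, 0, 0]

```text
t: 7.52
eef_pos: [542.6, 90.1, 94.0]
tcp_rot: [-2.98, 1.569, 1.77]
ft_force: [0.3, -2.5, -0.9]
opening: 0.229
```

Request:
step_arm:
  rows:
    - [0, 0, -4, 0, 0, 0]
    - [0, 0, -4, 0, 0, 0]

```text
t: 7.78
eef_pos: [542.3, 98.6, 94.1]
tcp_rot: [-2.975, 1.569, 1.774]
ft_force: [0.0, -1.3, -0.6]
opening: 0.227
```

Request:
step_arm:
  rows:
    - [0, 0, -4, 0, 0, 0]
    - [0, 0, -3, 0, 0, 0]

```text
t: 8.02
eef_pos: [542.0, 106.2, 94.0]
tcp_rot: [-2.926, 1.569, 1.823]
ft_force: [-0.3, -1.4, -0.4]
opening: 0.23
```

Request:
step_arm:
  rows:
    - [0, 0, -2, 0, 0, 0]

```text
t: 8.15
eef_pos: [541.9, 108.4, 94.1]
tcp_rot: [-2.964, 1.569, 1.785]
ft_force: [-0.4, -1.7, -1.6]
opening: 0.224
```

Request:
step_arm:
  rows:
    - [0, 0, -2, 0, 0, 0]

```text
t: 8.28
eef_pos: [541.8, 110.5, 94.0]
tcp_rot: [-2.945, 1.569, 1.805]
ft_force: [-0.9, -0.6, -1.7]
opening: 0.229
```

Request:
step_arm:
  rows:
    - [0, 0, -1.5, 0, 0, 0]

```text
t: 8.4
eef_pos: [541.8, 112.1, 94.1]
tcp_rot: [-2.959, 1.569, 1.79]
ft_force: [-0.0, -2.3, -0.5]
opening: 0.23
```

Request:
step_arm:
  rows:
    - [0, 0, -1.5, 0, 0, 0]

```text
t: 8.52
eef_pos: [541.7, 113.7, 94.1]
tcp_rot: [-2.967, 1.569, 1.783]
ft_force: [-0.0, -1.5, -0.1]
opening: 0.226
```

Request:
step_arm:
  rows:
    - [0, 0, -1.5, 0, 0, 0]

```text
t: 8.65
eef_pos: [541.6, 115.3, 94.0]
tcp_rot: [-2.915, 1.569, 1.834]
ft_force: [0.3, -1.3, -1.6]
opening: 0.227
```

Request:
step_arm:
  rows:
    - [0, 0, -1.5, 0, 0, 0]

```text
t: 8.78
eef_pos: [541.6, 116.7, 94.1]
tcp_rot: [-2.879, 1.569, 1.87]
ft_force: [0.1, -4.9, -0.5]
opening: 0.228
```

Request:
step_arm:
  rows:
    - [0, 0, -1, 0, 0, 0]

```text
t: 8.9
eef_pos: [541.6, 117.5, 94.0]
tcp_rot: [-2.746, 1.569, 2.003]
ft_force: [0.4, -6.3, -0.6]
opening: 0.235
```

Request:
step_arm:
  rows:
    - [0, 0, -0.5, 0, 0, 0]
    - [0, 0, 0, 0, 0, 0]

```text
t: 9.15
eef_pos: [541.5, 117.5, 94.1]
tcp_rot: [-2.301, 1.57, 2.448]
ft_force: [0.1, -1.9, -1.3]
opening: 0.225
```

```bash
python3 - <<'E'
from h import *
im=env.read_camera("wrist"); cv2.imwrite("pics/w2.png",im[:,:,::-1])
s=env.state();print(s["eef_pos"],s["ft_force"])
E
```

```text
[541.489 117.511  94.019] [-0.705 -3.046 -0.718]
```

View pics/w2.png

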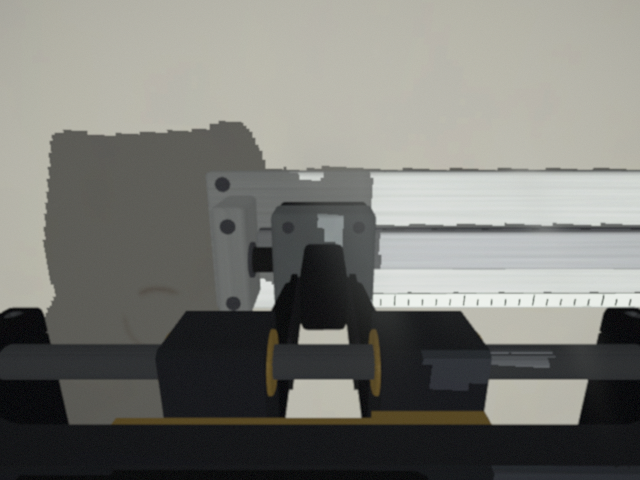

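The carriage face (column 272) is against the left bumper's end (250–272), which matches the force rise at y≈116. Next is the right stroke, with finer steps near the suspected spot at y≈-5.

Request:
step_arm:
  rows:
    - [0, 0, 4, 0, 0, 0]
    - [0, 0, 8, 0, 0, 0]
    - [0, 0, 8, 0, 0, 0]
    - [0, 0, 8, 0, 0, 0]
    - [0, 0, 8, 0, 0, 0]
    - [0, 0, 8, 0, 0, 0]
    - [0, 0, 8, 0, 0, 0]
    - [0, 0, 8, 0, 0, 0]

```text
t: 10.2
eef_pos: [544.0, 54.5, 94.0]
tcp_rot: [3.138, 1.569, 1.604]
ft_force: [0.6, 1.4, -0.3]
opening: 0.225
```

Request:
step_arm:
  rows:
    - [0, 0, 8, 0, 0, 0]
    - [0, 0, 8, 0, 0, 0]
    - [0, 0, 6, 0, 0, 0]
    - [0, 0, 4, 0, 0, 0]
    - [0, 0, 3, 0, 0, 0]

```text
t: 10.82
eef_pos: [545.2, 23.1, 94.0]
tcp_rot: [3.033, 1.569, 1.499]
ft_force: [1.1, 1.5, -1.0]
opening: 0.227
```

```bash
python3 - <<'E'
from h import *
s=env.state();print(s["eef_pos"],s["ft_force"]);print(R.from_euler('xyz',s["tcp_rot"]).as_matrix())
E
```

```text
[545.217  23.126  94.046] [ 1.102  1.515 -1.024]
[[ 0.     0.999  0.036]
 [ 0.002  0.036 -0.999]
 [-1.     0.    -0.002]]
```

Request:
step_arm:
  rows:
    - [0, 0, 4, 0, 0, 0]
    - [0, 0, 3, 0, 0, 0]

```text
t: 11.08
eef_pos: [545.5, 15.8, 94.0]
tcp_rot: [2.999, 1.569, 1.465]
ft_force: [0.4, 1.3, -0.1]
opening: 0.227
```

Request:
step_arm:
  rows:
    - [0, 0, 3, 0, 0, 0]

```text
t: 11.2
eef_pos: [545.6, 12.7, 94.1]
tcp_rot: [3.006, 1.569, 1.472]
ft_force: [0.4, 2.1, -0.8]
opening: 0.223
```

Request:
step_arm:
  rows:
    - [0, 0, 2, 0, 0, 0]

```text
t: 11.32
eef_pos: [545.7, 10.5, 94.1]
tcp_rot: [2.992, 1.569, 1.458]
ft_force: [0.6, 1.6, -1.0]
opening: 0.224
```

Request:
step_arm:
  rows:
    - [0, 0, 2, 0, 0, 0]

```text
t: 11.45
eef_pos: [545.8, 8.4, 94.1]
tcp_rot: [2.989, 1.569, 1.455]
ft_force: [-0.1, 0.9, -1.2]
opening: 0.225
```

Request:
step_arm:
  rows:
    - [0, 0, 2, 0, 0, 0]

```text
t: 11.58
eef_pos: [545.9, 6.3, 94.1]
tcp_rot: [2.985, 1.569, 1.451]
ft_force: [0.3, 1.6, -1.7]
opening: 0.227
```

Request:
step_arm:
  rows:
    - [0, 0, 2, 0, 0, 0]

```text
t: 11.7
eef_pos: [546.0, 4.2, 94.1]
tcp_rot: [2.95, 1.569, 1.416]
ft_force: [0.2, 2.8, -1.1]
opening: 0.229
```

Request:
step_arm:
  rows:
    - [0, 0, 2, 0, 0, 0]

```text
t: 11.82
eef_pos: [546.0, 2.3, 94.1]
tcp_rot: [2.999, 1.568, 1.465]
ft_force: [0.2, 5.7, -0.1]
opening: 0.228
```

Request:
step_arm:
  rows:
    - [0, 0, 2, 0, 0, 0]

```text
t: 11.95
eef_pos: [546.1, 0.4, 94.0]
tcp_rot: [3.018, 1.568, 1.483]
ft_force: [0.3, 4.1, -1.4]
opening: 0.228
```

Request:
step_arm:
  rows:
    - [0, 0, 2, 0, 0, 0]

```text
t: 12.08
eef_pos: [546.1, -1.5, 94.1]
tcp_rot: [3.019, 1.568, 1.485]
ft_force: [0.9, 6.9, -0.4]
opening: 0.232
```

Request:
step_arm:
  rows:
    - [0, 0, 2, 0, 0, 0]

```text
t: 12.2
eef_pos: [546.2, -3.5, 94.1]
tcp_rot: [3.01, 1.568, 1.476]
ft_force: [1.0, 6.3, -0.3]
opening: 0.228
```

Request:
step_arm:
  rows:
    - [0, 0, 2, 0, 0, 0]

```text
t: 12.32
eef_pos: [546.3, -5.5, 94.0]
tcp_rot: [3.02, 1.567, 1.486]
ft_force: [1.3, 5.9, -0.4]
opening: 0.229
```

Request:
step_arm:
  rows:
    - [0, 0, 2, 0, 0, 0]

```text
t: 12.45
eef_pos: [546.4, -7.7, 94.1]
tcp_rot: [3.016, 1.567, 1.482]
ft_force: [0.4, 5.6, 0.2]
opening: 0.23
```

Request:
step_arm:
  rows:
    - [0, 0, 2, 0, 0, 0]

```text
t: 12.58
eef_pos: [546.5, -9.9, 94.0]
tcp_rot: [2.992, 1.568, 1.458]
ft_force: [-0.3, 1.9, 0.1]
opening: 0.23
```

Request:
step_arm:
  rows:
    - [0, 0, 2, 0, 0, 0]

```text
t: 12.7
eef_pos: [546.6, -12.3, 94.0]
tcp_rot: [2.986, 1.568, 1.452]
ft_force: [0.7, 1.7, 0.1]
opening: 0.226
```

Request:
step_arm:
  rows:
    - [0, 0, 2, 0, 0, 0]

```text
t: 12.82
eef_pos: [546.7, -14.6, 94.1]
tcp_rot: [2.954, 1.568, 1.42]
ft_force: [0.2, 1.2, 0.5]
opening: 0.229
```

Request:
step_arm:
  rows:
    - [0, 0, 2, 0, 0, 0]

```text
t: 12.95
eef_pos: [546.8, -16.9, 94.0]
tcp_rot: [2.927, 1.568, 1.393]
ft_force: [-0.1, 1.2, 0.7]
opening: 0.23
```

Request:
step_arm:
  rows:
    - [0, 0, 4, 0, 0, 0]
    - [0, 0, 6, 0, 0, 0]
    - [0, 0, 6, 0, 0, 0]

```text
t: 13.32
eef_pos: [547.5, -33.9, 94.1]
tcp_rot: [2.873, 1.568, 1.339]
ft_force: [1.0, 2.1, -0.3]
opening: 0.226
```

Request:
step_arm:
  rows:
    - [0, 0, 6, 0, 0, 0]
    - [0, 0, 6, 0, 0, 0]

```text
t: 13.58
eef_pos: [548.0, -46.9, 94.0]
tcp_rot: [2.838, 1.568, 1.305]
ft_force: [0.9, 2.5, 0.2]
opening: 0.231
```

Request:
step_arm:
  rows:
    - [0, 0, 6, 0, 0, 0]
    - [0, 0, 6, 0, 0, 0]

```text
t: 13.82
eef_pos: [548.5, -59.8, 94.1]
tcp_rot: [2.787, 1.568, 1.254]
ft_force: [0.7, 2.2, 0.6]
opening: 0.227
```

Request:
step_arm:
  rows:
    - [0, 0, 6, 0, 0, 0]
    - [0, 0, 4, 0, 0, 0]

```text
t: 14.08
eef_pos: [548.9, -70.7, 94.1]
tcp_rot: [2.757, 1.568, 1.223]
ft_force: [1.0, 1.3, 0.3]
opening: 0.226
```

Request:
step_arm:
  rows:
    - [0, 0, 3, 0, 0, 0]
    - [0, 0, 3, 0, 0, 0]

```text
t: 14.32
eef_pos: [549.1, -77.2, 94.0]
tcp_rot: [2.745, 1.568, 1.211]
ft_force: [0.7, 1.6, -0.0]
opening: 0.227
```

Request:
step_arm:
  rows:
    - [0, 0, 2, 0, 0, 0]

```text
t: 14.45
eef_pos: [549.2, -79.3, 94.1]
tcp_rot: [2.751, 1.568, 1.217]
ft_force: [0.1, 1.9, 0.5]
opening: 0.229
```

Request:
step_arm:
  rows:
    - [0, 0, 1.5, 0, 0, 0]

```text
t: 14.58
eef_pos: [549.3, -80.9, 94.0]
tcp_rot: [2.743, 1.568, 1.209]
ft_force: [1.0, 1.1, 0.6]
opening: 0.226
```

Request:
step_arm:
  rows:
    - [0, 0, 1.5, 0, 0, 0]

```text
t: 14.7
eef_pos: [549.3, -82.4, 94.1]
tcp_rot: [2.742, 1.568, 1.208]
ft_force: [0.4, 1.9, 0.5]
opening: 0.229
```

Request:
step_arm:
  rows:
    - [0, 0, 1.5, 0, 0, 0]

```text
t: 14.82
eef_pos: [549.4, -83.9, 94.0]
tcp_rot: [2.77, 1.568, 1.236]
ft_force: [0.9, 4.5, 0.6]
opening: 0.232
```

Request:
step_arm:
  rows:
    - [0, 0, 1, 0, 0, 0]

```text
t: 14.95
eef_pos: [549.4, -84.7, 94.0]
tcp_rot: [2.84, 1.568, 1.306]
ft_force: [1.7, 5.8, 0.9]
opening: 0.231
```

Request:
step_arm:
  rows:
    - [0, 0, 1, 0, 0, 0]

```text
t: 15.08
eef_pos: [549.4, -85.2, 94.0]
tcp_rot: [2.906, 1.567, 1.372]
ft_force: [1.4, 6.3, 1.4]
opening: 0.226
```

Request:
step_arm:
  rows:
    - [0, 0, 0.5, 0, 0, 0]
    - [0, 0, 0.5, 0, 0, 0]

```text
t: 15.32
eef_pos: [549.4, -85.3, 94.1]
tcp_rot: [2.987, 1.566, 1.453]
ft_force: [1.9, 6.1, 0.9]
opening: 0.231
```

```bash
python3 - <<'E'
from h import *
im=env.read_camera("wrist"); cv2.imwrite("pics/w3.png",im[:,:,::-1])
s=env.state();print(s["eef_pos"],s["ft_force"])
E
```

```text
[549.428 -85.301  94.045] [1.7   5.957 0.64 ]
```

View pics/w3.png

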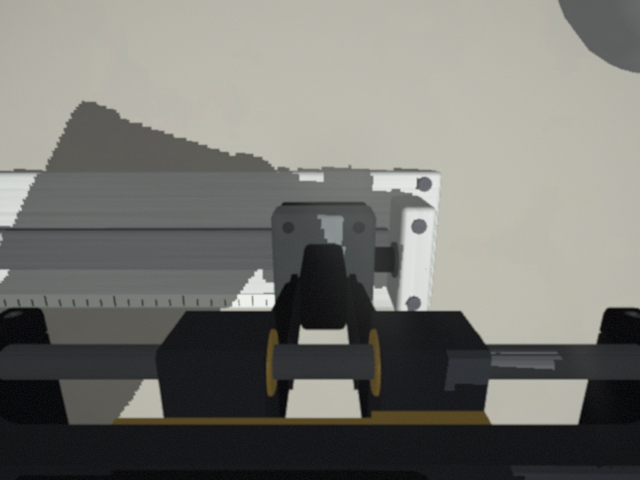

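The carriage's right face (column 376) is on the right bumper (376–398), and the force is rising. Now back left, slowly through the spot from the other side.

Request:
step_arm:
  rows:
    - [0, 0, -5, 0, 0, 0]
    - [0, 0, -8, 0, 0, 0]
    - [0, 0, -8, 0, 0, 0]
    - [0, 0, -8, 0, 0, 0]
    - [0, 0, -8, 0, 0, 0]
    - [0, 0, -8, 0, 0, 0]
    - [0, 0, -8, 0, 0, 0]
    - [0, 0, -6, 0, 0, 0]

```text
t: 16.38
eef_pos: [547.0, -23.2, 94.1]
tcp_rot: [2.965, 1.567, 1.431]
ft_force: [0.9, -1.7, -1.7]
opening: 0.228
```

Request:
step_arm:
  rows:
    - [0, 0, -2, 0, 0, 0]
    - [0, 0, -2, 0, 0, 0]

```text
t: 16.62
eef_pos: [546.9, -18.7, 94.1]
tcp_rot: [2.962, 1.567, 1.429]
ft_force: [0.3, -1.9, -1.3]
opening: 0.229
```

Request:
step_arm:
  rows:
    - [0, 0, -2, 0, 0, 0]

```text
t: 16.75
eef_pos: [546.8, -16.7, 94.1]
tcp_rot: [2.974, 1.568, 1.441]
ft_force: [1.4, -2.1, -2.1]
opening: 0.229
```

Request:
step_arm:
  rows:
    - [0, 0, -2, 0, 0, 0]

```text
t: 16.88
eef_pos: [546.7, -14.7, 94.1]
tcp_rot: [2.96, 1.568, 1.426]
ft_force: [0.9, -1.8, -0.7]
opening: 0.228
```

Request:
step_arm:
  rows:
    - [0, 0, -1.5, 0, 0, 0]

```text
t: 17.0
eef_pos: [546.6, -13.1, 94.0]
tcp_rot: [3.001, 1.567, 1.467]
ft_force: [1.1, -2.3, -1.3]
opening: 0.231
```

Request:
step_arm:
  rows:
    - [0, 0, -1.5, 0, 0, 0]

```text
t: 17.12
eef_pos: [546.6, -11.6, 94.0]
tcp_rot: [2.995, 1.568, 1.462]
ft_force: [0.3, -3.5, -1.3]
opening: 0.228
```

Request:
step_arm:
  rows:
    - [0, 0, -1.5, 0, 0, 0]

```text
t: 17.25
eef_pos: [546.5, -10.2, 94.1]
tcp_rot: [2.965, 1.568, 1.432]
ft_force: [0.8, -4.1, -2.0]
opening: 0.227
```

Request:
step_arm:
  rows:
    - [0, 0, -1.5, 0, 0, 0]

```text
t: 17.38
eef_pos: [546.5, -8.9, 94.1]
tcp_rot: [2.962, 1.568, 1.428]
ft_force: [1.1, -3.2, -0.7]
opening: 0.225
```

Request:
step_arm:
  rows:
    - [0, 0, -1.5, 0, 0, 0]

```text
t: 17.5
eef_pos: [546.4, -7.5, 94.1]
tcp_rot: [2.952, 1.568, 1.418]
ft_force: [1.2, -2.6, -1.2]
opening: 0.231
```

Request:
step_arm:
  rows:
    - [0, 0, -1.5, 0, 0, 0]

```text
t: 17.62
eef_pos: [546.4, -5.9, 94.1]
tcp_rot: [2.946, 1.568, 1.412]
ft_force: [1.0, -3.8, -1.2]
opening: 0.228
```

Request:
step_arm:
  rows:
    - [0, 0, -1.5, 0, 0, 0]

```text
t: 17.75
eef_pos: [546.3, -4.4, 94.1]
tcp_rot: [2.924, 1.568, 1.39]
ft_force: [0.6, -6.0, -2.2]
opening: 0.229
```

Request:
step_arm:
  rows:
    - [0, 0, -1.5, 0, 0, 0]

```text
t: 17.88
eef_pos: [546.3, -2.8, 94.1]
tcp_rot: [2.931, 1.568, 1.397]
ft_force: [-0.5, -3.9, -1.6]
opening: 0.227
```

Request:
step_arm:
  rows:
    - [0, 0, -1.5, 0, 0, 0]

```text
t: 18.0
eef_pos: [546.2, -1.3, 94.1]
tcp_rot: [2.928, 1.569, 1.394]
ft_force: [-0.2, -2.7, -1.3]
opening: 0.23
```

Request:
step_arm:
  rows:
    - [0, 0, -1.5, 0, 0, 0]

```text
t: 18.12
eef_pos: [546.1, 0.4, 94.1]
tcp_rot: [2.943, 1.568, 1.409]
ft_force: [0.6, -4.3, -1.6]
opening: 0.225
```

Request:
step_arm:
  rows:
    - [0, 0, -1.5, 0, 0, 0]

```text
t: 18.25
eef_pos: [546.1, 2.2, 94.1]
tcp_rot: [2.963, 1.568, 1.429]
ft_force: [0.7, -1.3, -1.9]
opening: 0.224
```

Request:
step_arm:
  rows:
    - [0, 0, -1.5, 0, 0, 0]

```text
t: 18.38
eef_pos: [546.0, 4.0, 94.1]
tcp_rot: [3.0, 1.568, 1.467]
ft_force: [0.1, -1.1, -0.8]
opening: 0.227
```

Entry edges are at y≈+4.5 moving right and y≈-12.5 moving left. They are 17 mm apart, as specified, so the middle is at y≈-4.0.

Request:
step_arm:
  rows:
    - [0, 0, 2, 0, 0, 0]
    - [0, 0, 2, 0, 0, 0]
    - [0, 0, 2, 0, 0, 0]
    - [0, 0, 1.5, 0, 0, 0]

```text
t: 18.88
eef_pos: [546.2, -2.0, 94.1]
tcp_rot: [3.063, 1.566, 1.529]
ft_force: [1.0, 6.8, -1.3]
opening: 0.225
```

Request:
step_arm:
  rows:
    - [0, 0, 2, 0, 0, 0]
    - [0, 0, 0.2, 0, 0, 0]
    - [0, 0, 0, 0, 0, 0]

```text
t: 19.25
eef_pos: [546.3, -5.0, 94.1]
tcp_rot: [3.036, 1.566, 1.502]
ft_force: [1.3, 1.1, -1.3]
opening: 0.228
```

Request:
step_arm:
  rows:
    - [0, 0, 0, 0, 0, 0]
    - [0, 0, 0, 0, 0, 0]
    - [0, 0, 0, 0, 0, 0]
    - [0, 0, 0, 0, 0, 0]
    - [0, 0, 0, 0, 0, 0]
  grip: 70

```text
t: 19.88
eef_pos: [546.0, -5.2, 94.2]
tcp_rot: [-3.132, 1.566, 1.617]
ft_force: [0.0, 0.2, 0.0]
opening: 0.694
```

Forces are zero and the jaws are clear, so I rise.

Request:
step_arm:
  rows:
    - [-15, 0, 0, 0, 0, 0]
    - [-25, 0, 0, 0, 0, 0]
    - [-25, 0, 0, 0, 0, 0]
    - [-25, 0, 0, 0, 0, 0]
    - [-20, 0, 0, 0, 0, 0]
    - [-5, 0, 0, 0, 0, 0]
    - [0, 0, 0, 0, 0, 0]
    - [0, 0, 0, 0, 0, 0]

```text
t: 20.88
eef_pos: [545.7, -5.6, 217.3]
tcp_rot: [2.659, 1.566, 1.125]
ft_force: [0.2, -1.4, -0.6]
opening: 0.734
```

```bash
python3 - <<'E'
from h import *
s=env.state();im=env.read_camera("wrist"); im=np.ascontiguousarray(im[:,:,::-1]); cv2.imwrite("pics/w4.png",im)
im=env.read_camera("top")[:,:,::-1]; cv2.imwrite("pics/t4.png",im)
print(s); np.savez("w4.npz",p=s["eef_pos"],r=s["tcp_rot"])
E
```

```text
{'t': 20.875, 'joints': array([-0.133,  0.373,  1.75 ,  0.005,  1.018,  1.398]), 'qvel': array([-0.001,  0.003,  0.003,  0.001, -0.   ,  0.001]), 'tau': array([  0.028, -52.722, -24.945,   0.053,  -0.063,  -0.   ]), 'eef_pos': array([545.692,  -5.632, 217.32 ]), 'tcp_rot': array([2.659, 1.566, 1.125]), 'ft_force': array([ 0.2  , -1.398, -0.56 ]), 'moment': array([0.061, 0.004, 0.069]), 'opening': 0.7342122736362442}
```

View pics/w4.png

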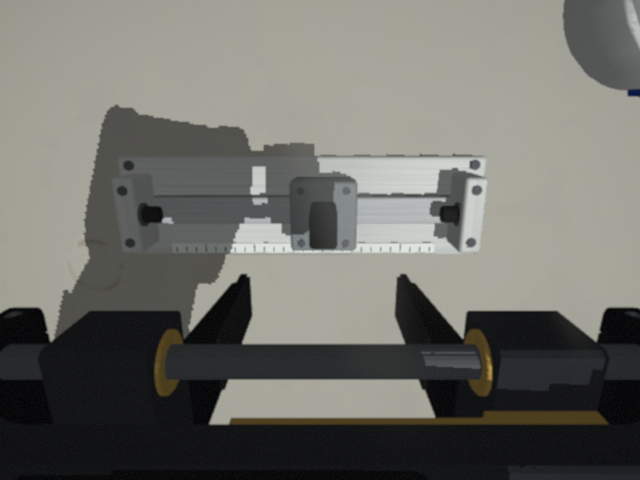

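View pics/t4.png

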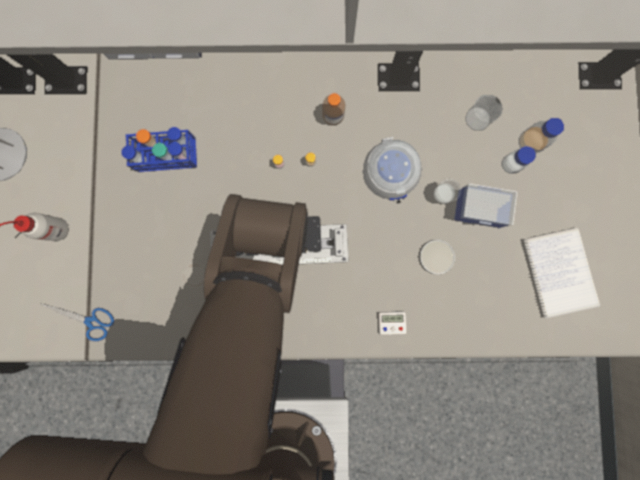

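```bash
python3 - <<'E'
from h import *
d=np.load("w4.npz"); print(wrist(323,231,104,d["p"],d["r"]), wrist(323,214,56,d["p"],d["r"]))
print(env.job_done())
E
```

```text
[546.321  -4.145 104.   ] [548.781  -3.801  56.   ]
the job is handed in; nothing more can be done
None
```

The carriage is parked on the tight spot and released. The job was handed in at about 21 s of the 58 s; it reports no verdict.

- **Strokes:** I gripped the post along the rail and pushed to the left bumper first, then the right. The left one touched at y≈116 and the right at y≈-83.5 (mm, world). Each was pressed about 1.5–2 mm with a peak of about 6 N. Wrist pictures showed the carriage on each bumper.
- **Tight spot:** Drag rose from about 1.5 N to 4–7 N. It began at y≈+4.5 moving right and y≈-12.5 moving left. Those edges are 17 mm apart, as specified, so the middle is at y≈-4, or about -20 mm on the rail.
- **Parking:** The jaws let go at y≈-5. A wrist picture after rising put the post at y≈-4.1, well within the 8 mm allowed.
- **Surroundings:** In the last top view the vials, petri dish and timer stood where they started. The gripper was clear, about 120 mm above its grasping height.

**Checks that disagreed:**
- **Drag readings:** They were noisy. On each pass the drag faded 3–4 mm before the far edge, so I placed the middle from the two entry edges. The exits alone also give about -4.
- **Bumper spacing:** The first wrist picture gave 256 mm between the bumpers instead of 260. The touch points agreed better, 199.5 mm apart against 200.

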